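# Wind and set the brew timer on the glass shelf

### The job

Set the bell timer on the glass shelf for a four-minute brew: twist its dial clockwise past the red top mark until you feel it come up against its stop, then ease it back down to the 4-minute mark, the green dot, and let go. Press down as you twist so that the rubber feet grip and the timer neither turns nor skates on the glass, but do not lean hard on the glass or force the dial against its stop, and leave everything else on the shelf as it is.

Things in the scene. Friction and masses are not known exactly. Their poses are not given: they have to be found in the camera images.
- timer: loose bell timer standing on the glass, 80 mm across, 65 mm high, 0.25 to 0.40 kg. Origin: centre of its underside, on the dial axis; z up; -x points to the zero mark. Black base, radius 40 mm, with six rubber feet 34 mm from the axis and a flat scale 28 mm up; above it the round aluminium dial, 52 mm across, from 29 to 65 mm height, to be gripped round its rim.
- dial_grip (a point): on the timer's axis, 55 mm above its underside: a good height to grip the dial (firmly, 25 to 40 N). Turning the dial takes about 0.25 Nm. With less than some 4 to 8 N of push down on it the whole timer turns along; at 12 to 18 N, square and centred, it holds well. Twisted harder against its stop the timer turns too (from about 0.4 Nm at 15 N of push).
- zero_mark (a point): the zero mark, a long white tick on the base's scale, 38 mm from the axis on its -x side, 28 mm above the underside. It tells if the timer turns or slides: 15 mm is too much.
- dial (a joint): dial angle in rad: 0 with its black line at the zero mark, growing clockwise from above; stays where left. A minute is 0.262 rad (15 degrees). Ticks every minute from 0 to 10, long at 0, 5 and 10; the top mark, 10 (2.618 rad), is red, the others white; at 4 minutes (1.047 rad) a green dot stands for the tick. Hard stop at 2.775 rad, half a minute past the red mark.
- shelf: fixed clear glass shelf, 260 x 1060 x 10 mm, on steel brackets; origin on the counter below its centre, the top of the glass 110 mm above the origin. Pressing on it with more than 30 N, the timer's own 3 to 4 N included, is too much. At its left (+y) end stands a clamped steel dripper holder with a white cone, 158 mm high, at 0.35 to 0.53 m from the origin along y.
- mug_low: lower of two stacked enamel mugs, white, 84 mm across, 78 mm high, origin under its centre; its handle reaches 70 mm out at its own +y
- mug_high: upper enamel mug, blue, same size, standing on the lower one
- canister: closed aluminium canister, 95 mm across, 132 mm high with its knob, origin under its centre
- tray: low wooden spoon tray 75 x 215 x 20 mm behind the timer, origin under its centre
- spoon_a: steel spoon, 155 mm long, lying in the tray
- spoon_b: brass spoon, 155 mm long, lying in the tray
- filters: cardboard box of filters 70 x 110 x 115 mm at the right end of the shelf, origin under its centre

How it is judged:
By the outcome, as a careful person would: the job done as asked, in the order asked, and still so for the second after the job is handed in, with the robot touching nothing.
It also fails if it takes over 72 s, if anything falls off the work surface, if the arm or the gripper's body presses on something with over 40 N, if the wrist force passes 120 N, or if a joint passes its speed limit or range.

### The arm

A 7-joint arm with a two-finger parallel gripper is mounted at the origin on the work surface. World frame = base frame: x ahead of the robot, y to its left, z up, the work surface at z = 0. Lengths are in m, angles in degrees, forces in N, time in s.
With the tool pointing down it reaches from about 0.4 to 0.85 m from the base axis. Payload 6.9 kg.
Tool frame: the origin (TCP) lies at the very end of the fingers, on their centre line; the grasp point (between the pads) lies 19 mm behind it; z points along the fingers, x is the direction in which the jaws open and shut, and the axes are right-handed (so a half turn about z gives the same grasp; the last joint's range is limited). The gripper opens to 85 mm and grips with 20 to 120 N. Pads are 22 mm wide; open, the fingers measure 114 mm over their backs; the gripper's body (76 mm by 85 mm) begins 54 mm behind the grasp point. The pads swing forward as they close: fully open they stand 13 mm farther back than shut.
Start: joints at [73.539, 29.078, -13.613, 85.955, 7.202, 65.827, -8.869], TCP at [0.239, -0.577, 0.231] pointing down, gripper open.
Joint ranges: [-176.47, 176.47], [-13.61, 117.27], [-81.72, 77.17], [0.22, 143.17], [-87.28, 267.28], [10, 112.55], [-165.47, 165.47]. Speed limits (degrees/s): [136.94, 136.94, 180, 180, 180, 180, 180].

### API

Orientations are given as [roll, pitch, yaw] about the fixed x, y, z axes, in that order (R = Rz(yaw) Ry(pitch) Rx(roll)).
In Python, from plant import robot, viewer, ticket gives the robot as it stands.
- The arm moves only by the shell command python3 -m inch 'ROWS'. ROWS is text: rows parted by semicolons, each of 5 numbers parted by spaces: the shift along the tool's x, y, z in m, then the turn about the tool's z in degrees, then the opening, from 0 (shut) to 1 (fully open). A call has 1 to 12 rows; each row is the pose to reach, as a shift and turn from the pose commanded when the call began, along the tool's axes at that moment; what a row does not reach only later rows make up. A row lasts 1/10 s, in which the tool goes at most 50 mm and 8.59 degrees, less where a joint would pass 70% of its speed; a pose out of reach is approached as far as the arm can. A call with a gripper value outside its range is refused whole. The fingers move at their own pace and stop on an object; the grip force is fixed at half the most. Time passes only in rows, so rows that repeat a pose let the fingers close. It gives the time, the measured TCP pose, the force and the opening at its end, in the units of the state.
- robot.state(): the state, without advancing time (a new reading comes with each control period).
- viewer.read_camera(name): name is "scene" or "top" or "wrist"; returns a dict with "img" (400x640x3 uint8, red, green, blue), "intrinsics" (3x3 intrinsics, pixels), "D" ([k1, k2, p1, p2, k3] as OpenCV has them; the pictures are not rectified), "R" (3x3) and "t" (3): a world point X has camera coordinates R X + t. Camera axes: x right, y down, z forward; pixel columns grow to the right and rows downward; lengths in m; the calibration is good to about 2 mm. A picture is of the moment at which its call begins. There is no depth.
- ticket.sign_off(): hands the job in, once; it reports no verdict.
The state is a dict: "clock": time; "joint_positions": joint angles; "dq": joint speeds; "joint_efforts": joint torques, N m; "eef_pos": TCP position; "eef_rot": TCP orientation; "force": force on the tool from outside, world axes, zero at the start; "ft_torque": the same for the moment, N m; "gripper_width": finger opening in m.
Only numpy, scipy, OpenCV 4.12 (cv2) and the standard library are available. Lean on these libraries where they do the work, as an engineer would, in place of code of your own. Each camera call takes 0.05 s, during which the arm holds its last target. There are 200 camera calls.

## Working session

There is one attempt and no reset: what is moved stays moved. The work goes in short steps, Python scripts to look and compute and a shell command to move; the robot and the scene stay as the last step left them, time stands still between calls to the robot, and variables do not carry over. Pictures are saved under pics/ and viewed, about 8 in all and at most 12, crops included, and the job is handed in when it is done.

```bash
mkdir -p pics
cat > h.py <<'E'
import numpy as np, cv2
from plant import robot, viewer, ticket
def snap(name,fn,crop=None,scale=1):
    c=viewer.read_camera(name); np.savez('pics/'+fn+'.npz',**c)
    im=c['img'][:,:,::-1]
    if crop: x0,y0,x1,y1=crop; im=im[y0:y1,x0:x1]
    if scale!=1: im=cv2.resize(im,None,fx=scale,fy=scale,interpolation=cv2.INTER_CUBIC)
    cv2.imwrite('pics/'+fn+'.png',im); return c
def ray(c,uv):
    p=cv2.undistortPoints(np.array([[uv]],float),c['intrinsics'],c['D']).ravel()
    R=c['R']; o=-R.T@c['t']; d=R.T@np.array([p[0],p[1],1]); return o,d/np.linalg.norm(d)
def onz(c,uv,z):
    o,d=ray(c,uv); return o+d*(z-o[2])/d[2]
def tri(l):
    A=np.zeros((3,3));b=np.zeros(3)
    for c,uv in l:
        o,d=ray(c,uv);P=np.eye(3)-np.outer(d,d);A+=P;b+=P@o
    X=np.linalg.solve(A,b)
    return X,[np.linalg.norm((np.eye(3)-np.outer(d,d))@(X-o)) for o,d in [ray(c,uv) for c,uv in l]]
def proj(c,X):
    return cv2.projectPoints(np.array([X],float),cv2.Rodrigues(c['R'])[0],c['t'],c['intrinsics'],c['D'])[0].ravel()
E
python3 - <<'E'
from h import *
s=robot.state(); print(s)
a=snap('top','top0'); b=snap('scene','scene0')
im=np.vstack([a['img'],b['img']])[:,:,::-1]
for c in (a,b): print(-c['R'].T@c['t'],c['R'][2])
E
```

```text
{'clock': 0.0, 'joint_positions': array([ 73.53885598,  29.12622188, -13.60767498,  86.00909747,
         7.20135565,  65.82790295,  -8.87168966]), 'dq': array([-0.04255411, -0.03068742,  0.02112675,  0.10104095, -0.06797761,
        0.00118846,  0.07726514]), 'joint_efforts': array([-1.32461038e-03, -6.20597863e+01, -2.18712598e+00, -2.49658513e+01,
        1.26419950e-02,  1.20108193e-02, -3.77973629e-05]), 'eef_pos': array([ 0.23895699, -0.57696009,  0.23041903]), 'eef_rot': array([ 1.79997884e+02,  1.04528932e-01, -6.74970065e+01]), 'force': array([ 0.2378584 ,  0.04527008, -0.86739804]), 'ft_torque': array([-0.01365602,  0.03354154,  0.02349581]), 'gripper_width': 0.08527443300485663}
[ 0.47574505 -0.06486416  1.00825745] [ 0.12596269 -0.02068246 -0.99181936]
[1.01137031 0.57759538 0.7414968 ] [-0.40813008 -0.67679308 -0.61268341]
```

View pics/top0.png

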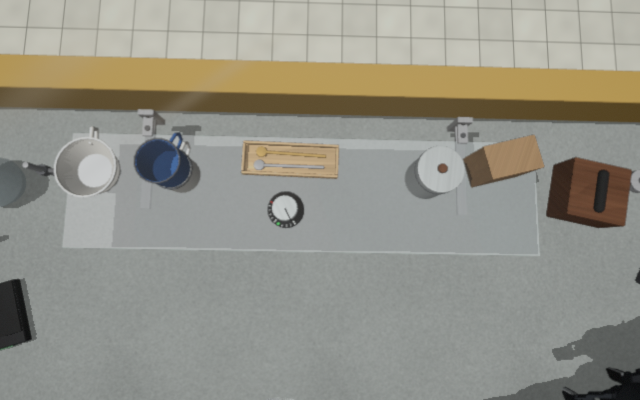

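View pics/scene0.png

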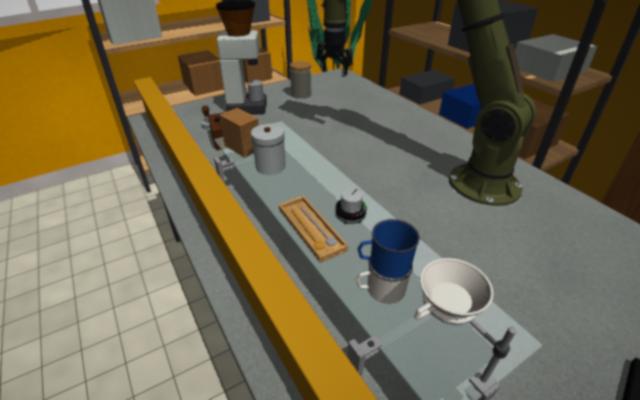

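The top view shows the timer near (286,209), with the tray behind it, the mugs to its left and the canister far to its right. In the scene view it is near (351,205). I'll enlarge both next.

Run:
```python
from h import *
a=dict(np.load('pics/top0.npz'));b=dict(np.load('pics/scene0.npz'))
f=lambda c,x,y:cv2.resize(c['img'][y:y+50,x:x+50,::-1],(400,400),interpolation=cv2.INTER_CUBIC)
cv2.imwrite('pics/z.png',np.hstack([f(a,261,185),f(b,326,180)]))
```

```text
(no output)
```

View pics/z.png

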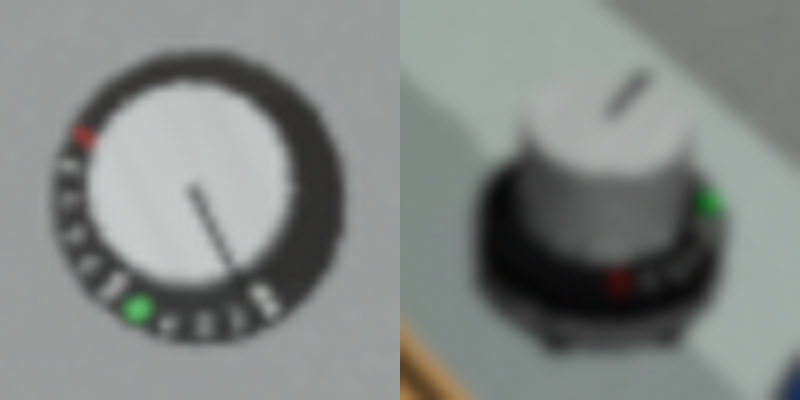

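Run:
```python
from h import *
a=dict(np.load('pics/top0.npz'));b=dict(np.load('pics/scene0.npz'))
t=lambda x,y:(261+x/8-.5,185+y/8-.5)
s=lambda x,y:(326+(x-400)/8-.5,180+y/8-.5)
for n,p,q in [('top',(191,183),(608,120)),('red',(84,138),(620,284)),('green',(138,311),(710,203))]:
    print(n,tri([(a,t(*p)),(b,s(*q))]))
for p in [(265,302),(199,197)]: print(onz(a,t(*p),.138))
for n,u in [('dial',(191,183)),('tip',(240,282))]: print(n,onz(a,t(*u),.175))
w=viewer.read_camera('wrist');st=robot.state();from scipy.spatial.transform import Rotation as Ro
Rt=Ro.from_euler('xyz',st['eef_rot'],degrees=True).as_matrix()
print('wristcam in tool',Rt.T@(-w['R'].T@w['t']-st['eef_pos']),Rt.T@w['R'].T)
```

```text
top (array([ 0.55865182, -0.00749423,  0.17333179]), [np.float64(0.001906057651376096), np.float64(0.0019060576513760944)])
red (array([0.57422013, 0.02427187, 0.13684351]), [np.float64(0.0017579498114064028), np.float64(0.0017579498114065587)])
green (array([0.52747027, 0.00811021, 0.13763912]), [np.float64(0.0016511968546865632), np.float64(0.001651196854686507)])
[ 0.53174945 -0.02717612  0.138     ]
[ 0.55992459 -0.00859403  0.138     ]
dial [ 0.55996126 -0.00881187  0.175     ]
tip [ 0.53443417 -0.02218465  0.175     ]
wristcam in tool [-0.00048062 -0.07404232 -0.14277148] [[ 9.99999776e-01 -1.77089920e-04  6.45679992e-04]
 [-1.99224686e-05  9.56087875e-01  2.93080151e-01]
 [-6.69228352e-04 -2.93080098e-01  9.56087657e-01]]
```

The timer's axis is near (0.5595, -0.0085) and the dial top is at about z = 0.174, which matches 110 + 65 mm. The zero mark lies at about -145°, and the dial is turned roughly 6° from it. Next I move above it.

```bash
python3 -m inch '-0.015 -0.02 -0.01 0 1; -0.04 -0.05 -0.02 0 1; -0.07 -0.09 -0.03 0 1; -0.1 -0.128 -0.03 0 1; -0.13 -0.166 -0.03 0 1; -0.16 -0.204 -0.03 0 1; -0.19 -0.242 -0.03 0 1; -0.22 -0.28 -0.03 0 1; -0.25 -0.319 -0.03 0 1; -0.28 -0.357 -0.03 0 1; -0.305 -0.39 -0.03 0 1; -0.32 -0.41 -0.03 0 1'; python3 -m inch '-0.025 -0.032 0 0 1; -0.05 -0.064 0 0 1; -0.07 -0.09 0 0 1; -0.0826 -0.1038 0 0 1; -0.0826 -0.1038 0 0 1; -0.0826 -0.1038 0 0 1'; python3 -c "
from h import *
s=robot.state();print(s['joint_positions'],s['eef_pos'],s['eef_rot'],s['force'],s['clock'])"
```

```text
clock: 1.35
eef_pos: [0.4967, -0.121, 0.2613]
eef_rot: [-179.9, 0.1, -67.3]
force: [-0.5, -0.0, -0.5]
gripper_width: 0.0855
clock: 1.95
eef_pos: [0.5594, -0.0091, 0.2609]
eef_rot: [179.9, -0.0, -67.5]
force: [-0.0, -0.4, -0.0]
gripper_width: 0.0857
[ 15.38408571  22.8877458  -25.21769157  93.09469199  10.43543016
  66.41826861 -79.75592074] [ 0.55943995 -0.00908872  0.26087524] [ 1.79934619e+02 -8.82074293e-04 -6.74611947e+01] [-0.01640738 -0.41582002 -0.01080683] 1.95
```

```bash
python3 -c "
from h import *
c=snap('wrist','w1')
print(proj(c,[.5595,-.0085,.175]),proj(c,[.5595,-.0085,.138]))"
```

```text
[320.75509435 201.42784721] [320.76156036 189.55322806]
```

View pics/w1.png

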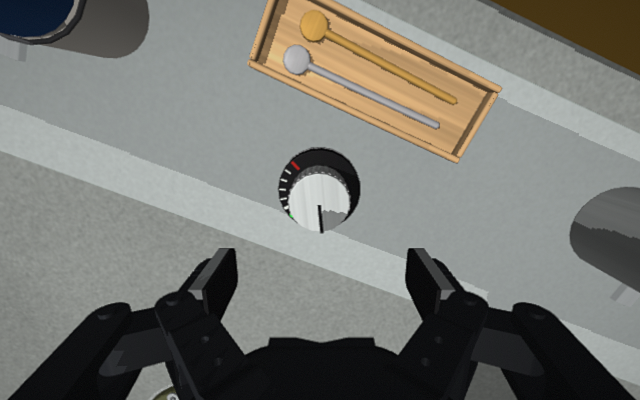

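The wrist view shows the dial top centred near (319.5, 202) and the base near (319.5, 190), both about 1 px from the prediction. The surroundings are clear.

Run:
```python
from h import *
c=dict(np.load('pics/w1.npz'));a=dict(np.load('pics/top0.npz'))
g=c['img'].astype(int).max(2)
# dark base outline extremes + bright dial top extents
reg=g[140:240,270:370]
for y in (185,190,195,200,205,210): print(y,[int(v) for v in g[y,274:366:2]])
for x in (312,328): print(x,[int(v) for v in g[142:238:2,x]])
T=lambda X:(lambda y,d:(d[0]*np.cos(y)+d[1]*np.sin(y),d[0]*np.sin(y)-d[1]*np.cos(y)))(np.radians(-67.46),X[:2]-np.array([.55944,-.00909]))
for uv,z in [((319.5,202),.175),((319.5,190),.138)]:
    X=onz(c,uv,z);print(X,T(X))
print(tri([(c,(319.5,202)),(a,(284.4,207.4))]))
```

```text
185 [157, 161, 125, 25, 30, 32, 31, 32, 30, 93, 176, 223, 214, 210, 205, 213, 215, 217, 211, 211, 213, 211, 208, 208, 202, 209, 208, 205, 203, 201, 202, 199, 205, 216, 192, 132, 59, 15, 17, 16, 17, 16, 9, 111, 162, 159]
190 [157, 160, 100, 97, 134, 155, 46, 35, 143, 225, 219, 214, 215, 209, 207, 209, 216, 217, 211, 211, 212, 212, 210, 210, 201, 207, 207, 207, 204, 201, 201, 198, 204, 211, 209, 211, 129, 79, 13, 16, 17, 17, 10, 113, 161, 158]
195 [158, 157, 131, 25, 28, 26, 26, 131, 214, 212, 218, 216, 214, 211, 206, 205, 215, 215, 214, 211, 213, 212, 209, 210, 203, 205, 207, 206, 203, 202, 201, 199, 202, 211, 209, 209, 212, 163, 54, 13, 16, 15, 14, 119, 160, 156]
200 [158, 158, 161, 89, 65, 38, 20, 153, 218, 211, 216, 217, 213, 212, 208, 204, 214, 215, 214, 210, 212, 213, 210, 210, 206, 202, 208, 207, 206, 201, 201, 202, 202, 209, 209, 209, 209, 184, 38, 14, 17, 14, 85, 163, 155, 157]
205 [159, 157, 159, 162, 73, 24, 86, 151, 217, 212, 215, 218, 214, 213, 208, 203, 209, 213, 215, 211, 212, 199, 60, 89, 210, 200, 209, 206, 205, 201, 201, 202, 200, 208, 209, 209, 209, 207, 43, 16, 13, 
[... 356 characters left out ...]
11, 212, 211, 211, 212, 209, 209, 210, 210, 210, 211, 211, 212, 212, 213, 214, 216, 215, 216, 215, 215, 216, 207, 186, 188, 188]
328 [157, 157, 163, 101, 6, 30, 31, 31, 28, 30, 29, 28, 28, 66, 65, 76, 99, 207, 206, 205, 206, 206, 206, 207, 207, 205, 206, 207, 207, 207, 207, 205, 205, 207, 208, 129, 129, 130, 131, 130, 131, 131, 133, 131, 165, 190, 188, 191]
[ 0.55863373 -0.00772316  0.175     ] (np.float64(-0.001571500749510965), np.float64(0.00022073112302559985))
[ 0.55862594 -0.00755271  0.138     ] (np.float64(-0.001731915377644315), np.float64(0.00016258532068299245))
(array([ 0.55942723, -0.00825268,  0.17651339]), [np.float64(0.0007865935567362963), np.float64(0.0007865935567363581)])
```

```bash
python3 -m inch '-0.0012 0 0.01 0 1; -0.0012 0 0.03 0 1; -0.0012 0 0.05 0 1; -0.0012 0 0.07 0 1; -0.0012 0 0.085 0 1; -0.0012 0 0.098 0 1; -0.0012 0 0.107 0 1; -0.0012 0 0.113 0 1; -0.0012 0 0.113 0 1; -0.0012 0 0.113 0 1'; python3 -c "
from h import *
snap('wrist','w2')"
```

```text
clock: 3.0
eef_pos: [0.5596, -0.0077, 0.1487]
eef_rot: [-180.0, -0.0, -67.5]
force: [0.3, 0.3, 0.3]
gripper_width: 0.0856
```

View pics/w2.png

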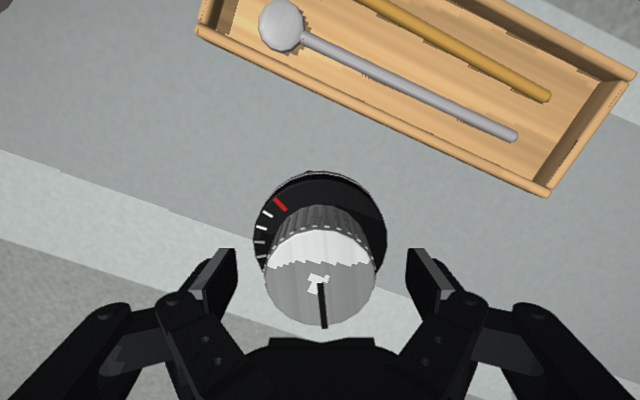

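In this view the dial spans x 265–375, so its centre is at 320. That sits midway between the pads (235 and 407), with the dial top centre near row 277. I'll check the y offset, then close.

Run:
```python
from h import *
c=dict(np.load('pics/w2.npz'))
s=robot.state();e=s['eef_pos'];y=np.radians(s['eef_rot'][2])
print('axis px',proj(c,[e[0],e[1],.175]))
g=c['img'].astype(int).max(2)
for x in (300,312,330,345): print(x,[int(v) for v in g[196:250:2,x]],'|',[int(v) for v in g[306:336:2,x]])
for uv in [(320,277)]:
    d=onz(c,uv,.175)-e;print(d,d[0]*np.cos(y)+d[1]*np.sin(y),d[0]*np.sin(y)-d[1]*np.cos(y))
```

```text
axis px [321.87747999 276.2975664 ]
300 [33, 32, 31, 33, 33, 32, 62, 101, 101, 101, 101, 100, 98, 98, 94, 91, 143, 104, 125, 235, 221, 222, 222, 223, 224, 224, 224] | [145, 143, 144, 142, 140, 140, 139, 136, 153, 196, 195, 196, 197, 194, 194]
312 [31, 32, 32, 32, 38, 98, 97, 91, 88, 88, 77, 88, 86, 83, 84, 149, 87, 194, 224, 220, 221, 221, 221, 221, 221, 221, 222] | [144, 144, 144, 144, 143, 144, 144, 144, 143, 136, 193, 192, 190, 192, 193]
330 [31, 30, 31, 31, 27, 81, 81, 81, 81, 73, 79, 76, 72, 75, 70, 78, 73, 118, 216, 217, 217, 217, 217, 218, 217, 219, 219] | [135, 135, 136, 135, 136, 138, 137, 138, 137, 153, 196, 194, 194, 191, 192]
345 [29, 28, 29, 29, 30, 29, 17, 18, 68, 62, 69, 62, 60, 70, 63, 67, 70, 72, 69, 75, 193, 209, 209, 208, 209, 211, 210] | [134, 134, 134, 134, 134, 134, 131, 163, 198, 196, 196, 195, 194, 191, 195]
[-0.00067349  0.00066073  0.02613287] -0.0008681880827405351 0.00036932328054443226
```

```bash
python3 -m inch '-0.0004 0.0003 0.003 0 1; -0.0004 0.0003 0.006 0 1; -0.0004 0.0003 0.006 0 0.7; -0.0004 0.0003 0.006 0 0.6; -0.0004 0.0003 0.006 0 0.5; -0.0004 0.0003 0.006 0 0.3; -0.0004 0.0003 0.006 0 0; -0.0004 0.0003 0.006 0 0; -0.0004 0.0003 0.006 0 0; -0.0004 0.0003 0.006 0 0; -0.0004 0.0003 0.006 0 0'; python3 -c "
from h import *
s=robot.state();print(s['eef_pos'],s['force'],s['ft_torque'],s['gripper_width'])"
```

```text
clock: 4.15
eef_pos: [0.5589, -0.0072, 0.1427]
eef_rot: [-180.0, -0.0, -67.5]
force: [-2.3, 0.6, 5.3]
gripper_width: 0.0508
[ 0.55889108 -0.00724531  0.1426833 ] [-2.30726822  0.64020971  5.34291653] [ 0.11372177  0.49307316 -0.02571489] 0.050755607111333305
```

```bash
python3 -m inch '0 0 0.0005 0 0; 0 0 0.001 0 0; 0 0 0.001 0 0; 0 0 0.001 0 0'; python3 -c "
from h import *
for i in range(3):
  s=robot.state();print(s['eef_pos'],s['force'],s['ft_torque'])"
```

```text
clock: 4.55
eef_pos: [0.559, -0.0072, 0.1426]
eef_rot: [-180.0, -0.0, -67.5]
force: [-4.3, 1.1, 14.5]
gripper_width: 0.051
[ 0.55896494 -0.00721937  0.14259254] [-4.27105031  1.05097252 14.47342754] [0.09068507 1.10542672 0.01890425]
[ 0.55896494 -0.00721937  0.14259254] [-4.27105031  1.05097252 14.47342754] [0.09068507 1.10542672 0.01890425]
[ 0.55896494 -0.00721937  0.14259254] [-4.27105031  1.05097252 14.47342754] [0.09068507 1.10542672 0.01890425]
```

```bash
python3 -m inch '-0.0001 0.0002 0 0 0; -0.0002 0.0004 0 0 0; -0.0002 0.0004 0 0 0'; python3 -c "
from h import *
s=robot.state();print(s['eef_pos'],s['force'],s['ft_torque'])"; python3 -m inch '-0.0002 0.0003 0 2 0; -0.0002 0.0003 0 5 0; -0.0002 0.0003 0 8 0; -0.0002 0.0003 0 12 0; -0.0002 0.0003 0 15 0'; python3 -c "
from h import *
s=robot.state();print(s['eef_pos'],s['eef_rot'],s['force'],s['ft_torque'])"
```

```text
clock: 4.85
eef_pos: [0.5589, -0.0072, 0.1426]
eef_rot: [-179.9, -0.0, -67.5]
force: [-3.6, 0.1, 12.4]
gripper_width: 0.0508
[ 0.55893533 -0.0072118   0.14260676] [-3.58444961  0.14009378 12.41600678] [0.03511383 0.7969231  0.01249887]
clock: 5.35
eef_pos: [0.5589, -0.0074, 0.1426]
eef_rot: [-179.9, -0.0, -82.6]
force: [-1.9, 0.2, 11.1]
gripper_width: 0.0508
[ 0.55894402 -0.00740233  0.14260258] [-1.79861956e+02 -4.27440941e-02 -8.26205323e+01] [-1.91223368  0.20820081 11.10743706] [-0.1640811   0.5267169   0.23520117]
```

```bash
python3 -m inch '0 0 0.0003 4 0; 0 0 0.0005 8 0; 0 0 0.0005 13 0; 0 0 0.0005 18 0; 0 0 0.0005 23 0; 0 0 0.0005 28 0; 0 0 0.0005 33 0'; python3 -c "
from h import *
s=robot.state();print(s['eef_pos'],s['eef_rot'],s['force'],s['ft_torque'],s['joint_positions'])
c=snap('top','t2')
im=c['img'][185:235,261:311,::-1];cv2.imwrite('pics/t2z.png',cv2.resize(im,(400,400),interpolation=cv2.INTER_CUBIC))"
```

```text
clock: 6.05
eef_pos: [0.5589, -0.0078, 0.1425]
eef_rot: [-179.8, 0.0, -115.7]
force: [-4.3, -1.0, 16.1]
gripper_width: 0.0505
[ 0.55888943 -0.00775309  0.14254122] [-1.79843212e+02  2.08500177e-02 -1.15676952e+02] [-4.30378981 -0.97314523 16.07155718] [-0.36038808  0.85383136  0.23191645] [   4.74505419   28.1130297    -9.74330816  103.35904189    6.15435063
   48.88947344 -123.58768101]
```

Turning dial: the moment holds at 0.23 Nm. The q7 angle falls as I turn clockwise, so I need one regrip. I'll unload, open, rise, turn back and look.

```bash
python3 -m inch '0 0 -0.0008 0 0; 0 0 -0.0015 0 0; 0 0 -0.0015 0 0.6; 0 0 -0.0015 0 1; 0 0 -0.0015 0 1; 0 0 -0.0015 0 1; 0 0 -0.0015 0 1; 0 0 -0.015 0 1; 0 0 -0.03 0 1'; python3 -m inch '0 0 0 -8 1; 0 0 0 -16 1; 0 0 0 -24 1; 0 0 0 -32 1; 0 0 0 -40 1; 0 0 0 -48 1; 0 0 0 -56 1; 0 0 0 -64 1; 0 0 0 -72 1; 0 0 0 -80 1; 0 0 0 -88 1; 0 0 0 -96 1'; python3 -m inch '0 0 0 -7 1; 0 0 0 -14 1; 0 0 0 -14 1; 0 0 0 -14 1';  python3 -c "
from h import *
s=robot.state();e=s['eef_pos'];print(e,s['eef_rot'],s['force'],s['joint_positions'])
c=snap('wrist','w3',(220,150,420,350),3)
c=snap('top','t3')
print(proj(dict(np.load('pics/w3.npz')),[e[0],e[1],.175]))"
```

```text
clock: 7.0
eef_pos: [0.5576, -0.0073, 0.1705]
eef_rot: [179.9, -0.0, -115.5]
force: [-0.5, -1.4, 0.4]
gripper_width: 0.0856
clock: 8.2
eef_pos: [0.558, -0.0074, 0.1707]
eef_rot: [180.0, 0.0, -19.2]
force: [-0.2, -0.6, -0.8]
gripper_width: 0.0856
clock: 8.6
eef_pos: [0.558, -0.0074, 0.1706]
eef_rot: [-180.0, 0.0, -5.7]
force: [0.1, 0.1, 0.2]
gripper_width: 0.0855
[ 0.55802101 -0.00744185  0.17063719] [-1.79986350e+02  1.95571797e-02 -5.70741587e+00] [0.08614659 0.12491087 0.15221926] [ 24.14675201  30.19702854 -40.0742767  101.05143561  22.66331231
  57.09305036 -30.36942194]
[322.60036598 254.75055323]
```

View pics/w3.png

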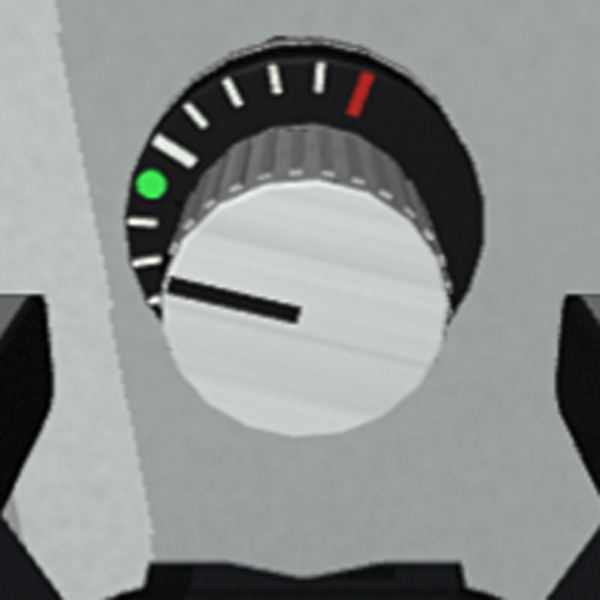

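The crop shows the dial centre at crop (305,310), the line tip at (170,285), the green dot at (151,185) and the red mark at (361,94). The base still looks in place. I'll compute the dial angle and the base's yaw and shift.

```bash
cat > ang.py <<'E'
from h import *
def run(fn,x0,y0,sc,line0,tip,marks,cen=None,red=None):
    c=dict(np.load(f'pics/{fn}.npz'));P=lambda q,z:onz(c,(x0+(q[0]+.5)/sc-.5,y0+(q[1]+.5)/sc-.5),z)[:2]
    # fit of marks: minute -> pixel, radius free; circle centre+yaw
    from scipy.optimize import least_squares
    pts={m:P(q,.138) for m,q in marks.items()}
    def f(p):
        return np.concatenate([p[:2]+p[3]*np.array([np.cos(p[2]-np.radians(15*m)),np.sin(p[2]-np.radians(15*m))])-x for m,x in pts.items()])
    r=least_squares(f,[.559,-.008,np.radians(-145),.036]);p=r.x
    a,b=P(line0,.175),P(tip,.175);la=np.arctan2(*(b-a)[::-1])
    print('base centre',p[:2],'zero dir',np.degrees(p[2]),'r',p[3],'res',np.abs(r.fun).max())
    d=np.degrees(p[2]-la);d=(d+90)%360-90;print('dial deg',d,'rad',np.radians(d),'min',d/15)
    if cen: print('dial centre',P(cen,.175))
E
python3 - <<'E'
from ang import *
run('w3',220,150,3,(299,315),(171,285),{2:(145,262),3:(142,222),4:(151,185),5:(175,151),6:(195,115),7:(233,92),8:(276,79),9:(320,77),10:(361,94)},(305,310))
s=robot.state();e=s['eef_pos'];print(e)
E
```

```text
base centre [ 0.55712098 -0.0080323 ] zero dir -146.09746793226626 r 0.03543171223022164 res 0.0012567058359866934
dial deg 54.278409821961645 rad 0.9473369641400599 min 3.618560654797443
dial centre [ 0.55744819 -0.00633602]
[ 0.55802959 -0.00736353  0.17075677]
```

Dial at 54°, base yaw -146° (unchanged). I regrip here, with 105° left to the stop.

```bash
python3 -m inch '-0.0007 0 0.01 0 1; -0.0007 0 0.02 0 1; -0.0007 0 0.028 0 1; -0.0007 0 0.028 0 0.7; -0.0007 0 0.028 0 0.5; -0.0007 0 0.028 0 0.3; -0.0007 0 0.028 0 0; -0.0007 0 0.028 0 0; -0.0007 0 0.028 0 0; -0.0007 0 0.028 0 0;-0.0007 0 0.0285 0 0;-0.0007 0 0.0285 0 0';  python3 -c "
from h import *
s=robot.state();print(s['eef_pos'],s['force'],s['ft_torque'],s['gripper_width'])"
```

```text
clock: 9.9
eef_pos: [0.5578, -0.0072, 0.1432]
eef_rot: [180.0, -0.1, -5.5]
force: [-0.7, -0.0, 8.4]
gripper_width: 0.0506
[ 0.55779979 -0.00715744  0.14316654] [-0.70530271 -0.0436849   8.37427616] [0.02428608 0.35192037 0.01661863] 0.05061184447150235
```

```bash
python3 -m inch '0 0 0.0006 0 0; 0 0 0.0006 3 0; 0 0 0.0006 8 0; 0 0 0.0006 13 0; 0 0 0.0006 18 0; 0 0 0.0006 23 0; 0 0 0.0006 28 0'; python3 -c "
from h import *
s=robot.state();print(s['eef_pos'],s['force'],s['ft_torque'],s['gripper_width'])"; python3 -m inch '0 0 0 5 0; 0 0 0 10 0; 0 0 0 15 0; 0 0 0 20 0; 0 0 0 25 0'; python3 -c "
from h import *
s=robot.state();print(s['eef_pos'],s['force'],s['ft_torque'],s['gripper_width'])"
```

```text
clock: 10.6
eef_pos: [0.5579, -0.0071, 0.1431]
eef_rot: [-180.0, -0.1, -33.7]
force: [-1.7, -1.0, 13.0]
gripper_width: 0.0505
[ 0.55791718 -0.00712513  0.14312951] [-1.66842754 -1.01655199 13.03875865] [0.05073843 0.69914897 0.23799645] 0.050509276812888484
clock: 11.1
eef_pos: [0.558, -0.0071, 0.1431]
eef_rot: [-179.9, -0.1, -58.7]
force: [-1.9, -0.4, 12.7]
gripper_width: 0.0504
[ 0.55798487 -0.00712123  0.14312849] [-1.94986628 -0.37709776 12.72991138] [0.10882615 0.6363267  0.27148042] 0.05039462644271384
```

```bash
python3 -m inch '0 0 0.0001 5 0; 0 0 0.0002 10 0; 0 0 0.0002 15 0; 0 0 0.0002 20 0; 0 0 0.0002 25 0; 0 0 0.0002 30 0; 0 0 0.0002 34 0; 0 0 0.0002 37 0; 0 0 0.0002 40 0'; python3 -c "
from h import *
s=robot.state();print(s['eef_pos'],s['force'],s['ft_torque'],s['eef_rot'],s['joint_positions'][6])"; python3 -m inch '0 0 0 2 0; 0 0 0 4 0';  python3 -c "
from h import *
s=robot.state();print(s['eef_pos'],s['force'],s['ft_torque'],s['eef_rot'])"
```

```text
clock: 12.0
eef_pos: [0.558, -0.0072, 0.1431]
eef_rot: [-179.9, -0.0, -98.6]
force: [-2.8, -1.3, 13.4]
gripper_width: 0.0506
[ 0.55801731 -0.00724744  0.1431004 ] [-2.83884053 -1.26939174 13.4129335 ] [0.01086484 0.57921165 0.29457997] [-1.79865541e+02 -8.13572547e-04 -9.85888404e+01] -108.42307815367461
clock: 12.2
eef_pos: [0.558, -0.0072, 0.1431]
eef_rot: [-179.9, 0.0, -102.5]
force: [-2.1, -0.4, 14.2]
gripper_width: 0.0502
[ 0.55803549 -0.0072231   0.14310429] [-2.12973669 -0.37043362 14.249136  ] [0.00089388 0.63773345 0.19569166] [-1.79864652e+02  1.25519698e-02 -1.02547682e+02]
```

```bash
T='from h import *;s=robot.state();print(s["force"],s["ft_torque"],s["eef_rot"][2])'
python3 -m inch '0 0 0 1.5 0; 0 0 0 3 0' >/dev/null; python3 -c "$T"; python3 -m inch '0 0 0 1 0; 0 0 0 2 0'>/dev/null; python3 -c "$T"
```

```text
[-2.60362997  0.36478681 13.69828302] [-0.03552993  0.54857207  0.19514686] -105.52710206430817
[-3.04578629 -0.18929476 13.80752208] [-0.00296016  0.57782236  0.22900335] -107.50568198793944
```

```bash
T='from h import *;s=robot.state();print(s["force"],s["ft_torque"],s["eef_rot"][2])'
python3 -m inch '0 0 0 1 0; 0 0 0 1 0' >/dev/null; python3 -c "$T"; python3 -m inch '0 0 0 1 0; 0 0 0 1 0'>/dev/null; python3 -c "$T"
```

```text
[-2.09777049 -0.10521352 14.20701557] [-0.02128074  0.57993251  0.00343407] -108.50994640951873
[-2.51609414 -0.98248337 13.97106772] [-0.04315802  0.55145419  0.03088764] -109.51165162538243
```

The moment relaxes during a hold, so the stop is not reached yet. It should show as a moment that stays. I'll continue in small steps.

```bash
T='from h import *;s=robot.state();print(s["force"],s["ft_torque"],s["eef_rot"][2])'
python3 -m inch '0 0 0 1 0; 0 0 0 1 0' >/dev/null; python3 -c "$T"; python3 -m inch '0 0 0 1 0; 0 0 0 1 0'>/dev/null; python3 -c "$T"
```

```text
[-2.41906889 -0.34056494 13.42666614] [-0.00049367  0.49331112  0.1482611 ] -110.48257430594091
[-2.28803337 -1.46509425 13.74119817] [-0.03956265  0.46408138  0.21091643] -111.48088510337674
```

```bash
T='from h import *;s=robot.state();print(s["force"],s["ft_torque"],s["eef_rot"][2])'
python3 -m inch '0 0 0 0.7 0; 0 0 0 0.7 0' >/dev/null; python3 -c "$T"; python3 -m inch '0 0 0 0 0; 0 0 0 0 0'>/dev/null; python3 -c "$T
c=snap('top','t4')
im=c['img'][185:235,261:311,::-1];cv2.imwrite('pics/t4z.png',cv2.resize(im,(400,400),interpolation=cv2.INTER_CUBIC))"
```

```text
[-1.66808618  0.02349456 13.3629329 ] [-0.04530675  0.45346596  0.28163164] -112.16717428569268
[-1.96082213 -0.58813116 13.37209331] [-0.02694931  0.48878966  0.23056006] -112.16051536070466
```

```bash
T='from h import *;s=robot.state();print(s["force"],s["ft_torque"],s["eef_rot"][2])'
python3 -m inch '0 0 0 0.7 0; 0 0 0 0.7 0' >/dev/null; python3 -c "$T"; python3 -m inch '0 0 0 0 0; 0 0 0 0 0'>/dev/null; python3 -c "$T"
```

```text
[-1.99951655 -0.7446087  14.06413385] [-0.03551043  0.40196486  0.20542314] -112.86963363346183
[-2.12537692  0.13489834 13.48820822] [-0.0016235   0.46927842  0.23946721] -112.86261309470099
```

```bash
python3 -c "
from h import *
c=snap('wrist','w5',(220,150,420,350),3)"
```

```text
(no output)
```

View pics/w5.png

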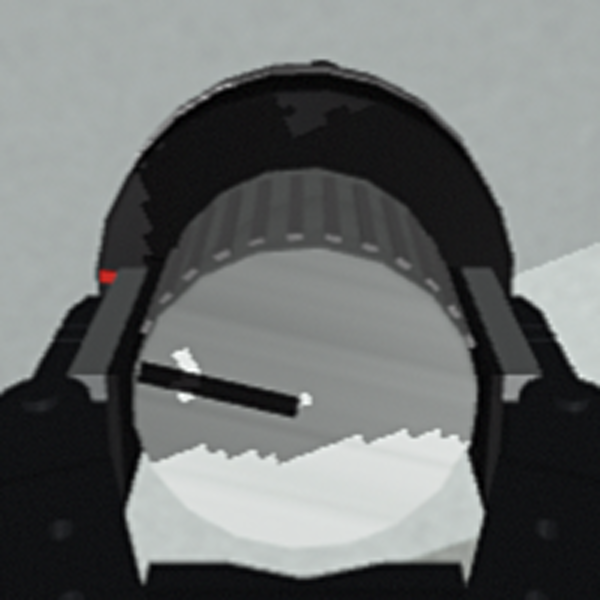

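Run:
```python
from h import *
c=dict(np.load('pics/w5.npz'));P=lambda q,z:onz(c,(220+(q[0]+.5)/3-.5,150+(q[1]+.5)/3-.5),z)[:2]
a,b=P((297,407),.175),P((142,371),.175);print('line',np.degrees(np.arctan2(*(b-a)[::-1])),a)
r=P((107,277),.138)
# base outline circle, top rim at z~.138, r 40: points on upper edge
from scipy.optimize import least_squares
pts=np.array([P(q,.138) for q in [(150,140),(200,100),(260,78),(320,72),(380,85),(440,128),(490,190),(511,265)]])
s=least_squares(lambda p:np.hypot(*(pts-p[:2]).T)-p[2],[.558,-.008,.04]);print('circ',s.x)
for cc in (s.x[:2],[.558,-.0075],a): print('red dir',np.degrees(np.arctan2(*(r-cc)[::-1])),np.hypot(*(r-cc)))
```

```text
line 52.15049047507432 [ 0.55767864 -0.00612221]
circ [ 0.56091113 -0.00848921  0.03836535]
red dir 68.02533773277621 0.03697203974695771
red dir 63.30082817720865 0.037270664893816724
red dir 61.86629138210404 0.03619550751938488
```

```bash
cat > avg.py <<'E'
from h import *
L=[]
for i in range(8):
    viewer.read_camera('top');s=robot.state();L.append([*s['force'],s['ft_torque'][2],s['eef_rot'][2]])
L=np.array(L);print('tz',L[:,3].round(3),'mean',L.mean(0).round(3),s['clock'])
E
python3 avg.py; python3 -m inch '0 0 0 1 0; 0 0 0 1 0'; python3 avg.py
```

```text
tz [0.251 0.198 0.247 0.235 0.269 0.241 0.312 0.257] mean [  -1.674   -0.274   13.392    0.251 -112.862] 14.7
clock: 14.9
eef_pos: [0.5584, -0.0072, 0.1431]
eef_rot: [-179.8, 0.1, -113.9]
force: [-1.0, -0.9, 13.7]
gripper_width: 0.0507
tz [0.157 0.184 0.191 0.208 0.194 0.179 0.223 0.142] mean [-1.29300e+00 -6.80000e-02  1.35280e+01  1.85000e-01 -1.13871e+02] 15.3
```

Run:
```python
from h import *
snap('wrist','w6')
for f in ('w5','w6'):
    im=np.load(f'pics/{f}.npz')['img'].astype(int)[225:256,245:275]
    r=im[...,0]-im[...,1:].max(2); m=np.clip(r-25,0,None)
    ys,xs=np.nonzero(m);print(f,m.sum(),(m.sum(1)@np.arange(225,256))/m.sum(),(m.sum(0)@np.arange(245,275))/m.sum(),ys.min()+225,ys.max()+225,xs.min()+245,xs.max()+245)
a,b=[cv2.resize(np.load(f'pics/{f}.npz')['img'][215:265,240:290,::-1],(400,400),interpolation=cv2.INTER_NEAREST) for f in ('w5','w6')]
cv2.imwrite('pics/cmp.png',np.hstack([a,b]))
```

```text
w5 2344 241.65955631399316 255.24402730375428 239 244 253 258
w6 2403 241.62089055347482 255.2521847690387 239 244 253 258
```

View pics/cmp.png

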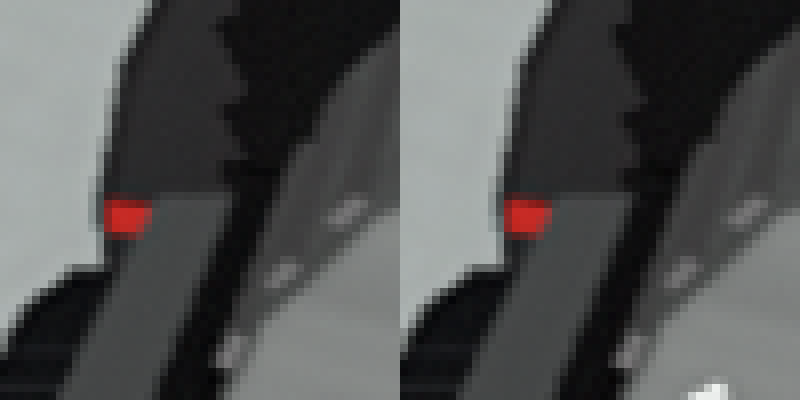

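The red mark stayed fixed in the tool frame during the last 1° step. So the dial is on its stop (past red) and the base has begun to turn along by a few degrees, about 2 mm at the mark. I'll stop twisting here, press slightly more and ease back about 90°.

```bash
python3 -m inch '0 0 0.0003 -1 0; 0 0 0.0004 -3 0; 0 0 0.0004 -7 0; 0 0 0.0004 -11 0; 0 0 0.0004 -15 0; 0 0 0.0004 -19 0; 0 0 0.0004 -23 0; 0 0 0.0004 -27 0'; python3 -c "
from h import *
s=robot.state();print(s['eef_pos'],s['force'],s['ft_torque'],s['eef_rot'])"
```

```text
clock: 16.15
eef_pos: [0.5584, -0.0071, 0.1431]
eef_rot: [-179.8, -0.0, -86.8]
force: [-2.3, 0.3, 17.3]
gripper_width: 0.0506
[ 0.55839815 -0.00709174  0.14309983] [-2.33199891  0.34782193 17.29806583] [ 0.15416978  0.64347071 -0.26969164] [-1.79814120e+02 -3.27205787e-03 -8.67737396e+01]
```

```bash
python3 -m inch '0 0 -0.0001 -4 0; 0 0 -0.0001 -8 0; 0 0 -0.0001 -12 0; 0 0 -0.0001 -16 0; 0 0 -0.0001 -20 0; 0 0 -0.0001 -24 0; 0 0 -0.0001 -28 0; 0 0 -0.0001 -32 0'; python3 -m inch '0 0 0 -4 0; 0 0 0 -8 0; 0 0 0 -12 0; 0 0 0 -16 0; 0 0 0 -20 0; 0 0 0 -24 0; 0 0 0 -28 0; 0 0 0 -32 0';python3 -c "
from h import *
s=robot.state();print(s['eef_pos'],s['force'],s['ft_torque'],s['eef_rot'])
c=snap('wrist','w7',(220,150,420,350),3)"
```

```text
clock: 16.95
eef_pos: [0.5583, -0.0071, 0.1431]
eef_rot: [-179.9, -0.1, -54.8]
force: [-2.1, -0.5, 16.1]
gripper_width: 0.0506
clock: 17.75
eef_pos: [0.5582, -0.007, 0.1431]
eef_rot: [-180.0, -0.1, -22.8]
force: [-2.3, -0.6, 17.1]
gripper_width: 0.0504
[ 0.55820998 -0.00701115  0.14308516] [-2.34665774 -0.59448084 17.11836258] [ 0.05817645  0.95318156 -0.27966933] [-1.79950127e+02 -1.41515471e-01 -2.27787905e+01]
```

View pics/w7.png

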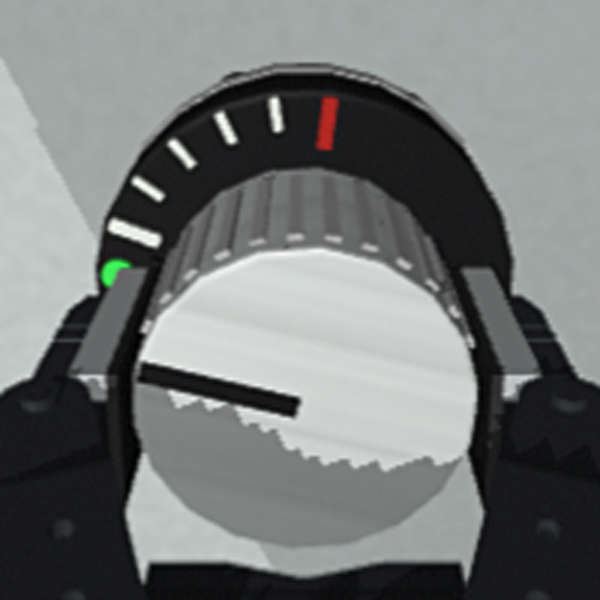

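The marks show clearly: green at (117,272), red at (327,123), and the line running from (297,407) to (142,371). I'll compute the dial angle.

Run:
```python
from ang import *
run('w7',220,150,3,(297,407),(142,371),{5:(134,233),6:(147,188),7:(182,153),8:(227,128),9:(276,114),10:(327,123)},(303,397))
run('w7',220,150,3,(297,407),(142,371),{4:(118,273),5:(134,233),6:(147,188),7:(182,153),8:(227,128),9:(276,114),10:(327,123)},(303,397))
```

```text
base centre [ 0.55715839 -0.00725916] zero dir -149.70411578847015 r 0.03486086780199656 res 0.0010469308071553857
dial deg 68.22372032962807 rad 1.1907285477118008 min 4.548248021975204
dial centre [ 0.55771748 -0.00549831]
base centre [ 0.55706882 -0.00729659] zero dir -149.84648500563375 r 0.03490459174033968 res 0.0010395373922252212
dial deg 68.0813511124644 rad 1.188243736118808 min 4.53875674083096
dial centre [ 0.55771748 -0.00549831]
```

The image gives 68.1°, and the turn back from the stop gives 159 - 91 = 68°, so they agree. The base has shifted in yaw by about 3.6° (2.4 mm). I turn back 8° more, unload and release.

```bash
python3 -m inch '0 0 0 -3 0; 0 0 0 -6 0; 0 0 0 -8 0; 0 0 0 -8 0; 0 0 -0.0008 -8 0; 0 0 -0.0015 -8 0; 0 0 -0.0015 -8 0.6; 0 0 -0.0015 -8 1; 0 0 -0.0015 -8 1; 0 0 -0.0015 -8 1; 0 0 -0.015 -8 1; 0 0 -0.03 -8 1'; python3 -m inch '0 0 -0.01 0 1; 0 0 -0.03 0 1; 0 0 -0.03 0 1; 0 0 -0.03 0 1';python3 -c "
from h import *
s=robot.state();print(s['eef_pos'],s['force'],s['ft_torque'],s['eef_rot'])
c=snap('wrist','w8',(230,120,410,300),3)"
```

```text
clock: 19.0
eef_pos: [0.5569, -0.0072, 0.1717]
eef_rot: [180.0, 0.1, -14.9]
force: [0.8, -0.1, -0.3]
gripper_width: 0.0857
clock: 19.4
eef_pos: [0.5575, -0.0074, 0.2016]
eef_rot: [-180.0, -0.1, -14.9]
force: [0.0, 1.0, 0.9]
gripper_width: 0.0852
[ 0.55751078 -0.00735361  0.20158542] [0.00314825 0.97805006 0.8831014 ] [0.02113442 0.02770954 0.06964809] [-1.79998253e+02 -5.91408789e-02 -1.49089185e+01]
```

View pics/w8.png

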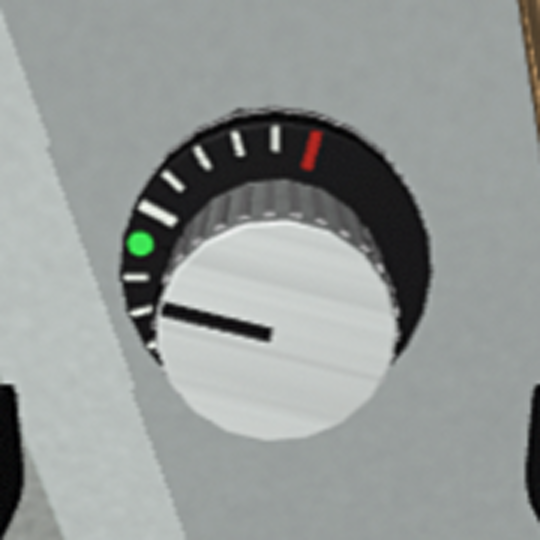

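Run:
```python
from ang import *
for m4 in (0,1):
  mk={2:(142,310),3:(135,277),4:(141,244),5:(158,213),6:(174,181),7:(203,157),8:(238,144),9:(275,138),10:(312,150)}
  if m4: [mk.pop(k) for k in (2,3,4)]
  run('w8',230,120,3,(271,335),(164,309),mk,(278,330))
```

```text
base centre [ 0.55691855 -0.00771809] zero dir -150.15335767086663 r 0.03511552178118219 res 0.0010311995549762143
dial deg 59.58488039199261 rad 1.0399523472472807 min 3.9723253594661743
dial centre [ 0.55783394 -0.00635299]
base centre [ 0.55723546 -0.00720956] zero dir -149.64705461307955 r 0.034626059516713756 res 0.0011313125965299042
dial deg 60.09118344977969 rad 1.0487890026185802 min 4.00607889665198
dial centre [ 0.55783394 -0.00635299]
```

The dial sits at 60° (4.0 min). I rise clear, do a final check that nothing else moved, and hand in.

```bash
python3 -m inch '0 0 -0.02 0 1; 0 0 -0.05 0 1; 0 0 -0.08 0 1; 0 0 -0.1 0 1; 0 0 -0.1 0 1; 0 0 -0.1 0 1; 0 0 -0.1 0 1'
python3 - <<'E'
from h import *
b=snap('scene','s9');a=np.load('pics/scene0.npz')['img']
d=np.abs(a.astype(int)-b['img']).max(2)
for n,(x0,y0,x1,y1) in dict(tray=(280,195,335,258),mugs=(358,220,420,302),canister=(252,122,288,175)).items(): print(n,(d[y0:y1,x0:x1]>40).mean())
s=robot.state();print(s['force'],np.abs(s['dq']).max());print(ticket.sign_off())
E
```

```text
clock: 20.15
eef_pos: [0.5567, -0.0076, 0.2997]
eef_rot: [180.0, 0.1, -14.9]
force: [0.4, 0.1, -0.2]
gripper_width: 0.0858
tray 0.0
mugs 0.0
canister 0.013626834381551363
[-0.05040462 -0.46523163 -0.18123906] 0.4055285832803789
the job is handed in; nothing more can be done
None
```

The timer is set to 4 minutes and handed in at about 20 s. I gripped the dial and pressed 11–17 N as I twisted. I turned it clockwise past the red mark to its stop, regripping once on the way, then eased it back to the green dot, let go and rose clear.

**Final dial reading:** 59.6–60.1°, or 3.97–4.01 min, from the close-up taken after release.

**Not perfect:**
- **Timer turned slightly:** I didn't recognise the stop at once and kept twisting in small steps, with the measured moment up to about 0.3 Nm. The timer turned along by about 3.5–4°, roughly 2.5 mm at the zero mark, against the 15 mm limit. The base barely slid: its centre stayed within about 1 mm in the close-ups after the regrip.
- **Stop confirmed by image:** the moment alone did not show the stop clearly. I confirmed it because the red mark stopped moving relative to the gripper.

**Surroundings:** the tray with its spoons and the mugs show no change in the scene camera. The canister area differs in 1.4 % of its pixels, which I take to be the arm's shadow since nothing went near it. I did not compare the filter box or the dripper.

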